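Pack out a short-stroke push clamp and hold it closed

TASK

The push clamp's ram is too short in stroke to reach the steel block that stands against the jig's back stop. Pull spacers straight up out of their spring-clip rack and stand them upright on the jig bed, side by side in the gap between ram and block, until the ram can close the gap; leave any spacer you do not need in the rack. Then push the ram by its upright handle until you feel it press the stack firmly (about 15 N) against the block and stop, and finish while still holding it there: the ram springs back when let go. Do not disturb the tape roll, the screw jar and the wooden wedge.

Things in the scene. Friction and masses are not known exactly. Their poses are not given: they have to be found in the camera images.
- jig: Fixed push-clamp jig, dark steel base plate 84 x 200 x 12 mm (x, y, z). Origin: centre of the underside. The ram pushes along the jig's +y; the stop is at the +y end. The bed (top of the base plate) is at z = 12 mm. The jig's place and yaw vary.
- ram (a joint): Sliding ram on the jig, 0 = drawn back, as found; grows as it is pushed to the jig's +y, to its end stop at 0.024 m. A return spring resists with 2 N at the start and 4 N at the end of the stroke and pushes it back when let go. Its flat steel front face, 54 mm wide and reaching 38 mm above the bed, stands at jig y = -25 mm + joint value; its body behind the face reaches 28 mm above the bed.
- ram_handle (a point): Centre of the free part of the ram's upright round steel handle, 16 mm in diameter, free from z = 43 mm to 83 mm above the bench; this point is at z = 64 mm, 50 mm behind the ram's front face.
- stop: Back stop of the jig, upright steel bar 66 mm wide, 15 mm thick, 40 mm high, screwed to the bed; where along the jig it is screwed varies. Origin: centre of its underside, on the bed.
- block: Loose steel block, 50 mm (its own x, along the jig) x 62 mm x 42 mm high, about 0.93 kg, standing on the bed against the stop. Origin: centre of the underside.
- block_face (a point): Centre of the block's face that looks to the ram, 21 mm above the bed; the point's +x points away from the ram (along the jig's +y). The gap to be filled runs from the ram's front face to this face: 27 to 48 mm at the start, and the ram alone covers at most 24 mm.
- rack: Fixed dark wooden rack, 64 x 150 x 26 mm (x, y, z), origin at the centre of the underside. Three slots, 46 mm apart along its y, each hold a spacer standing on a 6 mm floor. A sprung steel ball in each slot snaps into a groove of the spacer: it takes a straight upward pull of about 5 to 12 N to snap it free in the first 5 mm, then it slides with light drag. The spacer is clear of the rack once lifted 20 mm. Place and yaw vary, and jig and rack may change places.
- spacer_1_tab (a point): Aluminium spacer in the rack's -y end slot. Body 40 mm wide (own x), 16 mm thick (own y), 40 mm high, with a grip tab on top, 24 mm wide (x), 10 mm thick (y), 36 mm high; 76 mm high in all, 90 g, with a 2.5 mm groove across one broad face. This point is in the tab, 64 mm above the underside; grip the tab across its 24 mm width. Standing on the bed the point is at z = 76 mm.
- spacer_1: The same spacer (-y end slot); origin at the centre of its underside.
- spacer_2_tab (a point): Aluminium spacer in the rack's middle slot. Body 40 mm wide (own x), 16 mm thick (own y), 40 mm high, with a grip tab on top, 24 mm wide (x), 10 mm thick (y), 36 mm high; 76 mm high in all, 90 g, with a 2.5 mm groove across one broad face. This point is in the tab, 64 mm above the underside; grip the tab across its 24 mm width. Standing on the bed the point is at z = 76 mm.
- spacer_2: The same spacer (middle slot); origin at the centre of its underside.
- spacer_3_tab (a point): Aluminium spacer in the rack's +y end slot. Body 40 mm wide (own x), 16 mm thick (own y), 40 mm high, with a grip tab on top, 24 mm wide (x), 10 mm thick (y), 36 mm high; 76 mm high in all, 90 g, with a 2.5 mm groove across one broad face. This point is in the tab, 64 mm above the underside; grip the tab across its 24 mm width. Standing on the bed the point is at z = 76 mm.
- spacer_3: The same spacer (+y end slot); origin at the centre of its underside.
- tape_roll: Bystander: roll of tape lying flat, 78 mm across, 20 mm high. Origin: centre of the underside.
- jar_screws: Bystander: small jar with a screw lid, 52 mm across, 62 mm high. Origin: centre of the underside.
- wedge: Bystander: beech wedge, 24 x 90 x 30 mm. Origin: centre of the underside.
Mind the look-alikes: they are no part of the job. Leave any turquoise look-alike of the spacer_2 alone.

How it is judged (in metres and radians):
On the way, in this order (a step that is already met when the one before it is completed fails the run):
1. a spacer has been pulled up out of the rack (height (world z) of any of spacer_1_tab, spacer_2_tab, spacer_3_tab above 0.105 m), for 0.1 s.
2. a spacer stands upright on the bed in the gap (((x of spacer_1_tab in the frame of jig between -0.014 and 0.014 m and z of spacer_1_tab in the frame of jig between 0.072 and 0.08 m and y of spacer_1_tab in the frame of jig above -0.025 m and x of spacer_1_tab in the frame of block_face below 0 m and angle between spacer_1_tab's own z axis and vertical below 0.1 rad) or (x of spacer_2_tab in the frame of jig between -0.014 and 0.014 m and z of spacer_2_tab in the frame of jig between 0.072 and 0.08 m and y of spacer_2_tab in the frame of jig above -0.025 m and x of spacer_2_tab in the frame of block_face below 0 m and angle between spacer_2_tab's own z axis and vertical below 0.1 rad) or (x of spacer_3_tab in the frame of jig between -0.014 and 0.014 m and z of spacer_3_tab in the frame of jig between 0.072 and 0.08 m and y of spacer_3_tab in the frame of jig above -0.025 m and x of spacer_3_tab in the frame of block_face below 0 m and angle between spacer_3_tab's own z axis and vertical below 0.1 rad))), for 0.2 s.
3. the ram presses the stack against block and stop ((contact force between ram and spacer_1 above 3 N or contact force between ram and spacer_2 above 3 N or contact force between ram and spacer_3 above 3 N) and contact force between block and stop above 3 N), for 0.2 s.
At the end, for the whole second after the job is handed in: Fingers on the ram; ram on spacer, spacer on block, block on stop and fingers on ram each over 3 N; block square to 0.08 rad at the stop; each spacer upright (0.1 rad) on the bed in the gap within 14 mm of the centre line, or home in the rack (moved under 6 mm) (all of step 3 and (distance of spacer_1_tab from where it was at the start of the episode below 0.006 m or (x of spacer_1_tab in the frame of jig between -0.014 and 0.014 m and z of spacer_1_tab in the frame of jig between 0.072 and 0.08 m and y of spacer_1_tab in the frame of jig above -0.025 m and x of spacer_1_tab in the frame of block_face below 0 m and angle between spacer_1_tab's own z axis and vertical below 0.1 rad)) and (distance of spacer_2_tab from where it was at the start of the episode below 0.006 m or (x of spacer_2_tab in the frame of jig between -0.014 and 0.014 m and z of spacer_2_tab in the frame of jig between 0.072 and 0.08 m and y of spacer_2_tab in the frame of jig above -0.025 m and x of spacer_2_tab in the frame of block_face below 0 m and angle between spacer_2_tab's own z axis and vertical below 0.1 rad)) and (distance of spacer_3_tab from where it was at the start of the episode below 0.006 m or (x of spacer_3_tab in the frame of jig between -0.014 and 0.014 m and z of spacer_3_tab in the frame of jig between 0.072 and 0.08 m and y of spacer_3_tab in the frame of jig above -0.025 m and x of spacer_3_tab in the frame of block_face below 0 m and angle between spacer_3_tab's own z axis and vertical below 0.1 rad)) and (contact force between block and spacer_1 above 3 N or contact force between block and spacer_2 above 3 N or contact force between block and spacer_3 above 3 N) and contact force between the fingers and ram above 3 N and distance between block and stop below 0.04 m and angle between the x axis of block and the y axis of jig, either way round below 0.08 rad); the arm keeps its last pose, push and grip.
It fails at once if the tape roll is disturbed (moved over 15 mm) (distance of tape_roll from where it was at the start of the episode above 0.015 m).
It fails at once if the screw jar is disturbed (moved over 15 mm) (distance of jar_screws from where it was at the start of the episode above 0.015 m).
It fails at once if the wedge is disturbed (moved over 15 mm) (distance of wedge from where it was at the start of the episode above 0.015 m).
It also fails if it takes over 61 s, if anything falls off the work surface, if the arm or the gripper's body presses on something with over 40 N, if the wrist force passes 120 N, or if a joint passes its speed limit or range.

ROBOT

A 7-joint arm with a two-finger parallel gripper is mounted at the origin on a cart in front of the work surface, level with it; the furniture and walls round the work are solid. World frame = base frame: x ahead of the robot, y to its left, z up, the work surface at z = 0. Lengths are in mm, angles in rad, forces in N, time in s.
With the tool pointing down it reaches from about 350 to 900 mm from the base axis. Payload 19.9 kg.
Tool frame: the origin (TCP) lies midway between the tips of the shut fingers; the grasp point (between the pads) lies bot.grip_point_offset behind it (bot.grip_point_offset is the distance from the TCP to the grasp point, in mm); z points along the fingers, y is the line along which they close (so a half turn about z gives the same grasp; the last joint's range is limited). The gripper opens to 94 mm and grips with 3 to 60 N. Pads are 16 mm wide; open, the fingers measure 119 mm over their backs; the gripper's body (75 mm by 177 mm) begins 78 mm behind the grasp point.
Start: joints at [1.248, 0.417, -0.01, 1.614, 0.005, 1.111, -0.053], TCP at [173.197, -600.501, 205.425] pointing down, gripper open.
Joint ranges: [-2.81, 2.81], [-0.39, 2.02], [-1.27, 1.25], [0.06, 2.57], [-1.19, 4.33], [0.19, 2], [-2.82, 2.82]. Speed limits (rad/s): [1.89, 1.89, 2.39, 2.39, 3.01, 3.01, 3.01].

INTERFACE

Orientations are given as a rotation vector (axis times angle).
In Python, from workcell import get_state, vision, bot gives the robot as it stands.
- The arm moves only by the tool drive_tool, never from a script. Its argument "increments" is a list of rows, each a list of 7 numbers: the shift along the tool's x, y, z each as a share of 0.3 m, from -1 to 1, then the turn, a rotation vector about the tool's x, y, z each as a share of 0.5 rad, from -1 to 1, then the opening, from -1 (shut) to 1 (fully open), so that 0 is half open. A call has 1 to 12 rows; each row is the pose to reach, as a shift and turn from the pose commanded when the call began, along the tool's axes at that moment; what a row does not reach only later rows make up. A row lasts 1/12 s, in which the tool goes at most 41.7 mm and 7.16 degrees, less where a joint would pass 70% of its speed; a pose out of reach is approached as far as the arm can. A call with a number of a shift or a turn outside -1 to 1 is refused whole. A call with a gripper value outside its range is refused whole. The fingers move at their own pace and stop on an object; "grip_force" is the grip in N (left out, the last holds). Time passes only in rows, so rows that repeat a pose let the fingers close. It gives the time, the measured TCP pose, the force, the opening and the grip force at its end, in the units of the state.
- get_state(): the state, without advancing time (a new reading comes with each control period).
- vision.grab_frame(name): name is "side" or "top"; returns a dict with "color" (400x640x3 uint8, red, green, blue), "depth" (400x640 float32, mm along the optical axis (not along the pixel's ray), 0 where there is no reading), "K" (3x3 intrinsics, pixels), "dist" ([k1, k2, p1, p2, k3] as OpenCV has them; the pictures are not rectified), "T" (4x4, takes a point from camera to world coordinates). Camera axes: x right, y down, z forward; pixel columns grow to the right and rows downward; lengths in mm; the calibration is good to about 2 mm. A picture is of the moment at which its call begins.
- bot.sign_off(): hands the job in; it is judged then, once.
The state is a dict: "time": time; "joints": joint angles; "dq": joint speeds; "effort": joint torques, N m; "ee_pos": TCP position; "orientation": TCP orientation; "contact_force": force on the tool from outside, world axes, zero at the start; "moment": the same for the moment, N m; "opening": finger opening in mm; "gripper_force": force on a finger pad.
Only numpy, scipy, OpenCV 4.12 (cv2) and the standard library are available. Lean on these libraries where they do the work, as an engineer would, in place of code of your own. Each camera call takes 0.05 s, during which the arm holds its last target. There are 200 camera calls.

## Working session

There is one attempt and no reset: what is moved stays moved. The work goes in short steps, Python scripts to look and compute and a tool call to move; the robot and the scene stay as the last step left them, time stands still between calls to the robot, and variables do not carry over. Pictures are saved under pics/ and viewed, at most 10 in all, crops included, and the job is handed in when it is done.

Besides the shell and the picture viewer there is one more tool, called after ">>>" in YAML: its name, and indented under it one key for each argument. drive_tool: Moves the arm, as the interface text tells. Shift numbers are shares of 0.3 m and turn numbers shares of 0.5 rad, none past 1 either way. Its arguments: {"type":"object","properties":{"increments":{"type":"array","items":{"type":"array","items":{"type":"number","minimum":-1,"maximum":1}}},"grip_force":{"type":"number"}},"required":["increments"]}

```bash
mkdir -p pics
cat > h.py <<'E'
import numpy as np,cv2
from workcell import get_state,vision,bot
def grab(n):
    f=vision.grab_frame(n); return f
def cloud(f):
    d=f["depth"];h,w=d.shape
    u,v=np.meshgrid(np.arange(w),np.arange(h))
    p=cv2.undistortPoints(np.stack([u,v],-1).reshape(-1,1,2).astype(np.float32),f["K"],f["dist"]).reshape(h,w,2)
    c=np.dstack([p[...,0]*d,p[...,1]*d,d]);T=f["T"]
    P=c@T[:3,:3].T+T[:3,3]; P[d==0]=np.nan
    return P
E
python3 - <<'E'
from h import *
s=get_state();print(s,bot.grip_point_offset)
for n in("top","side"):
    f=grab(n);np.savez(f"{n}0.npz",**f);cv2.imwrite(f"pics/{n}0.png",f["color"][...,::-1]);print(f["T"].round(2).tolist(),f["K"].tolist())
E
```

```text
{'time': 0.0, 'joints': array([ 1.24850565,  0.41798561, -0.01029251,  1.61416368,  0.00469005,
        1.11069835, -0.05297151]), 'dq': array([ 0.00016072,  0.00140677, -0.00115007, -0.00016536, -0.00041916,
        0.00063271,  0.00118635]), 'effort': array([ 2.09203210e-05, -8.51274705e+01,  6.38913643e-01, -4.25999665e+01,
       -4.88519599e-02,  1.85371726e-02,  7.76204547e-05]), 'ee_pos': array([ 173.07759024, -600.16690235,  204.82248083]), 'orientation': array([-3.10948473e+00, -4.39484225e-01,  4.05167321e-04]), 'contact_force': array([-0.91232167,  0.46153252, -0.6878139 ]), 'moment': array([-0.02263046,  0.01403734,  0.03542984]), 'gripper_force': 0.0, 'opening': 93.56159793586671} 18.8
[[0.03, -1.0, 0.07, 442.55], [-1.0, -0.03, -0.01, -52.13], [0.01, -0.07, -1.0, 1233.1], [0.0, 0.0, 0.0, 1.0]] [[514.9453131035966, 0.0, 320.9885959326078], [0.0, 514.9453131035966, 202.73659093150295], [0.0, 0.0, 1.0]]
[[-0.99, -0.09, 0.13, 413.28], [-0.16, 0.56, -0.81, 680.19], [-0.0, -0.83, -0.56, 582.36], [0.0, 0.0, 0.0, 1.0]] [[381.094048260039, 0.0, 319.81310984526385], [0.0, 381.094048260039, 193.4093360415286], [0.0, 0.0, 1.0]]
```

View pics/top0.png

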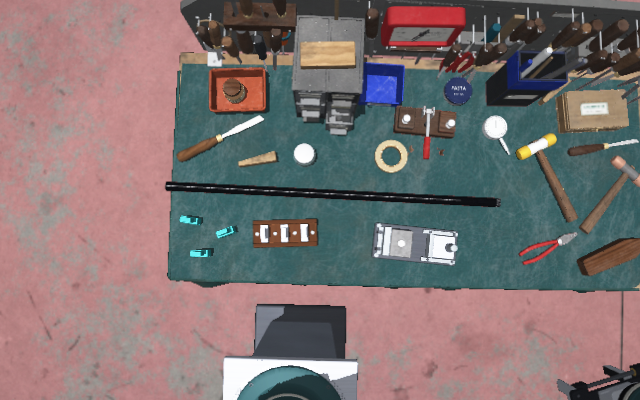

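View pics/side0.png

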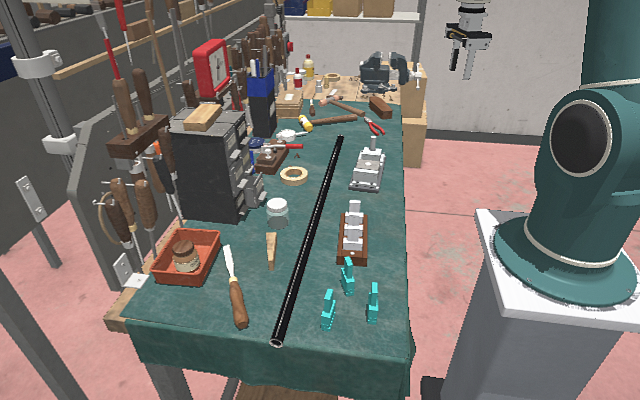

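Top: rack with three grey spacers at (285,233), turquoise look-alikes at (190,219), (226,231) and (201,253), jig at (415,243), and the black bar across (170–500,187–203). Side: rack at (352,235), jig at (368,165). The rack's grey spacers are the ones to use; the turquoise ones, which stand outside the rack, are to be left alone. I'll enlarge to confirm.

Run:
```python
from h import *
f=dict(np.load("top0.npz"));g=dict(np.load("side0.npz"))
P=cloud(f);Q=cloud(g)
a=cv2.resize(f["color"][205:275,240:330],None,fx=4.4,fy=4.4,interpolation=cv2.INTER_CUBIC)
b=cv2.resize(f["color"][205:275,365:470],None,fx=3.77*1.0,fy=4.4,interpolation=cv2.INTER_CUBIC)
c=cv2.resize(g["color"][130:275,320:420],None,fx=4,fy=2.0,interpolation=cv2.INTER_CUBIC)
top=np.hstack([a,b]);c=cv2.resize(g["color"][130:275,300:430],None,fx=2,fy=2,interpolation=cv2.INTER_CUBIC)
c=np.pad(c,((0,0),(0,top.shape[1]-c.shape[1]),(0,0)))
cv2.imwrite("pics/c1.png",np.vstack([top,c])[...,::-1])
# heights
np.set_printoptions(linewidth=250,suppress=True)
print("rod",P[187,200].round(),P[194,330].round(),P[200,450].round(), P[150,150+0].round())
print("table",P[270,340].round(1),P[210,340].round(1))
print("rackz\n",P[214:252:2,250:322:3,2].round())
print("jigz\n",P[220:268:2,370:464:3,2].round())
```

```text
rod [551. 224.  30.] [544. -82.  21.] [ 539. -368.   21.] [ 785.  656. -897.]
table [ 365.2 -111.5    0.5] [ 508.2 -107.6    2.3]
rackz
 [[-1. -4. -3. -3. -3. -1.  2.  0. -3.  4.  0. -1.  1.  0. -0.  1. -3.  4. -3. -1. -0.  2. -1.  1.]
 [-3. -0. -3.  1. -2. -2.  1. -1.  0.  4.  2. -1. -1.  3.  3.  2. -0. -2. -1. -2. -1. -1.  2.  2.]
 [ 1.  3. -1.  0.  5.  2. -4. -0.  1.  1.  0.  1.  2. -0.  4.  5. -2. -3. -1. -0. -0. -1. -2. -3.]
 [ 3. -0. 20. 26. 26. 24. 30. 25. 25. 27. 26. 22. 31. 26. 21. 18. 26. 31. 30. 29. 29. 26. -1.  6.]
 [-2. 24. 26. 23. 21. 23. 23. 29. 27. 25. 23. 25. 24. 25. 27. 21. 24. 28. 26. 28. 25. 24. -1. -0.]
 [-1. 22. 22. 25. 23. 24. 19. 25. 24. 25. 28. 47. 47. 26. 22. 24. 26. 46. 44.  4. 29. 24.  2. -0.]
 [ 4. 29. 25. 25. 43. 49. 42. 24. 25. 30. 25. 49. 44. 26. 23. 28. 29. 46. 48.  8. 26. 28. -4. -3.]
 [-2. 24. 26. 27. 81. 81. 43. 27. 23. 20. 25. 83. 59. 28. 26. 25. 29. 83. 82. 16. 26. 25. -2.  0.]
 [ 2. 24. 25. 25. 78. 78. 45. 28. 24. 32. 28. 82. 68. 23. 26. 25. 23. 85. 85. 11. 29. 28.  0.  2.]
 [-1. 23. 31. 24. 84. 82. 42. 27. 27. 25. 25. 77. 67. 32. 31. 22. 26. 86
[... 3369 characters left out ...]
40. 40. 39. 39. 45. 43. 41. 12.  1. -4. -1.]
 [-1. -0. -0.  2. 11. 13. 10. 16. 10. 13. 11. 14. 11. 11. 11. 11. 12. 24. 27. 22. 22. 26. 21. 13.  9. 39. 38. 42. 15. -4.  0.  3.]
 [-1.  4. -0. -1.  4.  1. -2.  0. -3.  4.  9.  8. 12. 12. 14. 11. 15. 15. 24. 25. 24. 27. 23. 26. 25. 20. 27. 23. 24. -1.  2.  1.]
 [-3. -1. -1. -3.  3. -5.  1.  2. -1.  2. -1.  2.  2.  1. -6. -1. -2. 11. 10.  8. 15. 16. 15. 22. 26. 22. 23. 26. 24.  1. -1.  4.]
 [-3. -4. -5.  2. -2.  3.  2. -1.  1. -4.  2.  2.  1.  4.  0. -2. -3.  2.  2.  2. -0. -0. -1. 13.  9. 11. 10. 11. 11.  0.  3.  4.]
 [-1. -1.  1.  5. -0.  1. -4.  1.  2.  1.  1.  5.  0. -1. -0. -6. -4.  0. -2.  1. -1.  1. -3.  1. -4.  2. -1. -6. -0.  1.  3.  2.]]
```

View pics/c1.png

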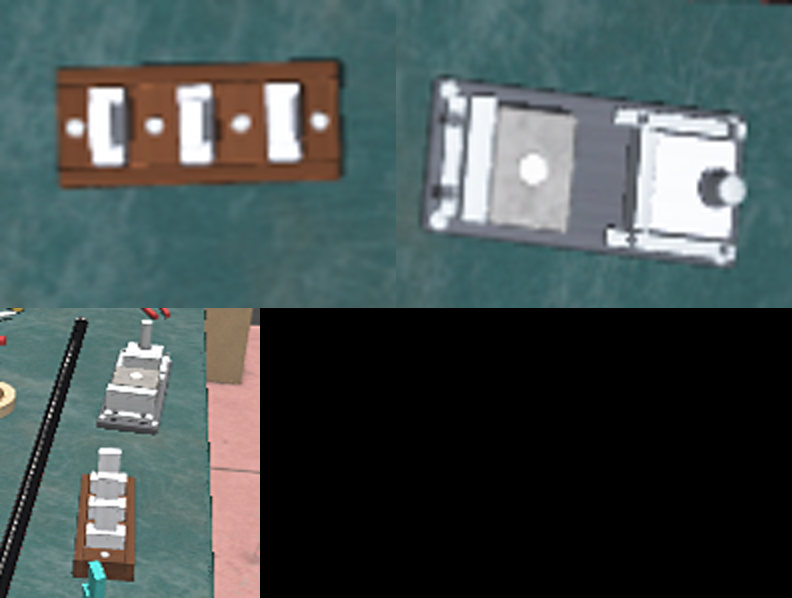

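```bash
cat >> h.py <<'E'
def plane(f,uv,z):
    p=cv2.undistortPoints(np.float32(uv).reshape(-1,1,2),f["K"],f["dist"]).reshape(-1,2)
    d=np.c_[p,np.ones(len(p))]@f["T"][:3,:3].T;o=f["T"][:3,3]
    return (o+d*((z-o[2])/d[:,2])[:,None])[:,:2]
def rect(f,P,roi,z0,tol,cond=None):
    r0,r1,c0,c1=roi;m=np.zeros(P.shape[:2],np.uint8)
    m[r0:r1,c0:c1]=(abs(P[r0:r1,c0:c1,2]-z0)<tol)
    m=cv2.morphologyEx(m,cv2.MORPH_OPEN,np.ones((2,2),np.uint8))
    n,l,s,_=cv2.connectedComponentsWithStats(m);k=1+np.argmax(s[1:,4])
    v,u=np.nonzero(l==k);X=plane(f,np.c_[u,v],z0)
    mu=X.mean(0);C=np.cov((X-mu).T)
    w,V=np.linalg.eigh(C)
    return mu,np.sqrt(12*w)[::-1],np.degrees(np.arctan2(V[1,1],V[0,1])),len(X),X
E
python3 - <<'E'
from h import *
np.set_printoptions(suppress=True,precision=1)
for n,rois in(("top",dict(rack=(212,252,246,324,26,8),t3=(222,246,256,272,82,11),t2=(222,246,276,296,82,11),t1=(222,246,296,314,82,11),block=(222,265,381,415,54,8),jigall=(218,272,368,462,12,6),ramtop=(225,262,422,440,50,5),handle=(240,256,440,464,83,12))),):
    f=dict(np.load(n+"0.npz"));P=cloud(f)
    for k,(a,b,c,d,z,t) in rois.items():
        r=rect(f,P,(a,b,c,d),z,t);print(n,k,r[0],r[1],round(r[2],2),r[3],r[4].min(0),r[4].max(0),cv2.minAreaRect(np.float32(r[4])))
# jig: contour of z>7 in jig roi
f=dict(np.load("top0.npz"));P=cloud(f)
# gap: dark-bed profile along several rows
g=cv2.cvtColor(f["color"],cv2.COLOR_RGB2GRAY)
for v in (232,236,240,244,248,252,256):print(v,g[v,400:432])
g2=dict(np.load("side0.npz"));Q=cloud(g2)
for k,(a,b,c,d,z,t) in dict(t3=(225,262,335,375,82,5),rack=(205,268,335,370,26,5),block=(140,200,348,390,54,6),handle=(130,160,365,380,83,10)).items():
    r=rect(g2,Q,(a,b,c,d),z,t);print("side",k,r[0],r[1],round(r[2],2),r[3],r[4].min(0),r[4].max(0))
E
```

```text
top rack [447.6  19.7] [152.9  69.2] 92.66 1293 [412.3 -55. ] [481.9  94.3] ((447.9028625488281, 19.69830322265625), (63.85447692871094, 147.64328002929688), 3.3701000213623047)
top t3 [445.5  64.3] [24.8 10.9] -178.47 54 [434.2  59.3] [456.7  69. ] ((445.4304504394531, 64.17069244384766), (22.337182998657227, 8.941611289978027), 1.984449028968811)
top t2 [447.7  18.2] [22.2  9.5] -176.12 42 [437.8  12.7] [458.   22.1] ((447.92889404296875, 17.335779190063477), (20.083826065063477, 8.92696475982666), 1.8721274137496948)
top t1 [450.5 -25.1] [24.3 10.9] -176.84 54 [439.1 -29.8] [461.5 -20.2] ((450.2733154296875, -25.012136459350586), (22.3046875, 8.931439399719238), 1.73039710521698)
top block [ 432.6 -240.1] [66.9 62.8] 72.67 783 [ 399.8 -274.6] [ 467.5 -206.1] ((433.74444580078125, -240.40899658203125), (66.18138885498047, 64.66832733154297), 85.50276947021484)
top jigall [ 432.  -263.7] [152.1  99.1] 80.73 917 [ 385.5 -341.2] [ 479.4 -185.7] ((432.03546142578125, -266.3027038574219), (156.64447021484375, 84.01824188232422), 85.44929504394531)
top ramtop [ 428.3 -318.8] [54.5 10.6] 
[... 881 characters left out ...]
82 187 194 199 197 193 193 192 194 124 113 116 115 114 113 112
 114 115 115 114 115 116 116 110  93  95  89 240 239 233]
252 [177 182 190 199 197 189 181 184 185 189 172 128 118 117 118 119 119 119
 119 119 119 120 119 119 117  83  93  94 107 243 235 230]
256 [165 178 195 174 166 177 188 187 184 190 139 118 116 117 117 118 117 119
 119 119 110  64  51 113 116 100  94  94 230 237 232 227]
side t3 [442.1  73.3] [22.2 15. ] -177.92 51 [432.   65.9] [453.4  80.5]
side rack [444.1  47.4] [154.5  77.7] 93.6 661 [411.1 -50.5] [480.2 104.2]
side block [ 429.6 -228.5] [73.2 63.2] 80.83 310 [ 397.2 -266.9] [ 465.2 -190.5]
side handle [ 421.5 -345.2] [30.5 15.9] 90.22 26 [ 414.  -359.2] [ 429.1 -331.4]
```

Run:
```python
from h import *
np.set_printoptions(suppress=True,precision=1)
f=dict(np.load("top0.npz"));g=cv2.cvtColor(f["color"],cv2.COLOR_RGB2GRAY).astype(float)
y=np.array([np.sin(np.radians(4.4)),np.cos(np.radians(4.4))]);x=np.array([y[1],-y[0]])
def cross(r,c0,c1,t):
    for c in range(c0,c1):
        a,b=g[r,c],g[r,c+1]
        if (a-t)*(b-t)<=0 and a!=b: return c+(t-a)/(b-a)
B=[];R=[];F=[]
for r in range(234,255):
    b=cross(r,408,416,150);m=cross(r,424,436,165);fb=cross(r,420,432,105)
    if b:B.append((b,r))
    if m:R.append((m,r))
    if fb:F.append((fb,r))
for n,E,z in(("block",B,54),("ram",R,50),("rambase",F,12)):
    W=plane(f,np.array(E),z);k=np.polyfit(W[:,0],W[:,1],1);print(n,np.degrees(np.arctan(k[0])),np.median(W@y),W.mean(0),len(E), (W@y))
print("block c",np.array([432.6,-240.1])@y,"handle",np.array([424,-363.5])@y,np.array([424,-363.5])@x,"x's",np.array([428.3,-318.8])@x,np.array([432.8,-240.2])@x)
# side camera: gap seen?  table of handles
```

```text
block -3.200522002476992 -236.46087713151968 [ 432.1 -270.4] 21 [-235.5 -235.6 -235.6 -235.8 -236.1 -236.3 -236.5 -236.9 -237.5 -237.4
 -236.7 -236.5 -236.4 -236.4 -236.4 -236.7 -236.5 -236.5 -236.9 -237.2
 -236.2]
ram -3.737842295711445 -278.4280987693354 [ 433.2 -312.6] 21 [-277.8 -277.8 -278.1 -278.3 -278.5 -278.7 -278.8 -278.9 -278.7 -278.4
 -278.2 -277.7 -277.9 -278.1 -278.4 -278.6 -278.8 -278.9 -279.  -278.6
 -278.4]
rambase -5.57420896965688 -278.063992251482 [ 432.6 -312.2] 21 [-279.2 -279.3 -279.2 -279.3 -276.9 -277.2 -277.3 -277.6 -277.9 -278.2
 -278.8 -278.9 -278.4 -278.8 -279.1 -276.8 -277.1 -277.3 -277.7 -277.9
 -278.1]
block c -206.2037142420218 handle -329.8998075087144 450.63773366831276 x's 451.4957199456197 449.9523417198729
```

```bash
cat >> h.py <<'E'
from scipy.spatial.transform import Rotation as Ro
def go(p,yaw):
    """shares from the present pose to TCP p with tool y at yaw deg, tool z down"""
    s=get_state();R=Ro.from_rotvec(s["orientation"]);a=np.radians(yaw)
    y=np.array([np.cos(a),np.sin(a),0]);z=np.array([0,0,-1.]);x=np.cross(y,z)
    G=Ro.from_matrix(np.c_[x,y,z])
    print("shift",(R.inv().apply(np.array(p)-s["ee_pos"])/300).round(3),"turn",((R.inv()*G).as_rotvec()/.5).round(3),"at",s["ee_pos"].round(1),"F",s["contact_force"].round(1),"op",round(s["opening"],1),"gf",round(s["gripper_force"],1),"t",s["time"])
JY=np.array([.0767,.9971]);JX=np.array([.9971,-.0767])
def jig(al,x=450.6): return al*JY+x*JX
E
python3 -c "
from h import *
go([450.3,-26,205],3.1);print(jig(-246.5),jig(-265))"
```

```text
shift [ 1.418e+00 -1.583e+00  1.000e-03] turn [-2.000e-03 -1.000e-03 -2.688e+00] at [ 173.1 -600.2  204.9] F [ 0.5  0.4 -0.1] op 94.2 gf 0.0 t 0.1
[ 430.38671 -280.34617] [ 428.96776 -298.79252]
```

>>> drive_tool:
  increments:
    - [0.7,-0.8,0,0,0,-0.9,0.3]
    - [0.7,-0.8,0,0,0,-0.9,0.3]
    - [0.7,-0.8,0,0,0,-0.9,0.3]
    - [0.7,-0.8,0,0,0,-0.9,0.3]
    - [0.7,-0.8,0,0,0,-0.9,0.3]
    - [0.7,-0.8,0,0,0,-0.9,0.3]
    - [0.7,-0.8,0,0,0,-0.9,0.3]
    - [0.7,-0.8,0,0,0,-0.9,0.3]
    - [0.7,-0.8,0,0,0,-0.9,0.3]
    - [0.7,-0.8,0,0,0,-0.9,0.3]
  grip_force: 50

```text
time: 0.93
ee_pos: [308.9, -310.8, 205.6]
orientation: [2.933, 1.126, -0.0]
contact_force: [-0.5, -0.1, -0.4]
opening: 60.9
gripper_force: 0.0
```

```bash
python3 -c "
from h import *
go([450.3,-26,205],3.1)"
```

```text
shift [ 0.985 -0.39   0.002] turn [ 0.000e+00  1.000e-03 -1.783e+00] at [ 308.9 -310.8  205.6] F [-0.5 -0.1 -0.4] op 60.9 gf 0.0 t 0.9333
```

>>> drive_tool:
  increments:
    - [0.985,-0.39,0,0,0,-0.9,0.3]
    - [0.985,-0.39,0,0,0,-0.9,0.3]
    - [0.985,-0.39,0,0,0,-0.9,0.3]
    - [0.985,-0.39,0,0,0,-0.9,0.3]
    - [0.985,-0.39,0,0,0,-0.9,0.3]
    - [0.985,-0.39,0,0,0,-0.9,0.3]
    - [0.985,-0.39,0,0,0,-0.9,0.3]
    - [0.985,-0.39,0,0,0,-0.9,0.3]
    - [0.985,-0.39,0,0,0,-0.9,0.3]
    - [0.985,-0.39,0,0,0,-0.9,0.3]

```text
time: 1.77
ee_pos: [450.8, -27.3, 205.1]
orientation: [-2.608, -1.75, 0.0]
contact_force: [-0.1, -0.6, -0.3]
opening: 61.0
gripper_force: 0.0
```

>>> drive_tool:
  increments:
    - [0,0,0,0,0,-0.88,0.3]
    - [0,0,0,0,0,-0.88,0.3]
    - [0,0,0,0,0,-0.88,0.3]
    - [0,0,0.2,0,0,-0.88,0.3]
    - [0,0,0.2,0,0,-0.88,0.3]
    - [0,0,0.2,0,0,-0.88,0.3]
    - [0,0,0.2,0,0,-0.88,0.3]
    - [0,0,0.2,0,0,-0.88,0.3]

```text
time: 2.43
ee_pos: [450.9, -28.2, 146.6]
orientation: [2.167, 2.274, 0.001]
contact_force: [0.2, 0.9, 0.4]
opening: 61.7
gripper_force: 0.0
```

Run:
```python
from h import *
go([450.3,-26,56],3.1)
f=grab("top");g=grab("side")
a=cv2.resize(f["color"][190:270,240:340],None,fx=4,fy=4,interpolation=cv2.INTER_CUBIC)
b=cv2.resize(g["color"][150:290,300:440],(400,400),interpolation=cv2.INTER_CUBIC)
a=np.pad(a,((0,80),(0,0),(0,0)))
cv2.imwrite("pics/c2.png",np.hstack([a,b])[...,::-1])
```

```text
shift [ 0.008 -0.002  0.302] turn [ 0.002  0.    -0.012] at [450.9 -28.2 146.6] F [0.2 0.9 0.4] op 61.7 gf 0.0 t 2.4333
```

View pics/c2.png

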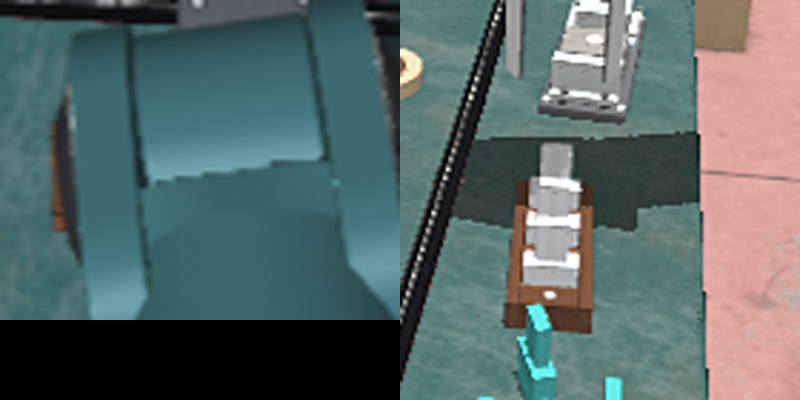

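The side crop shows the open fingers at crop x≈515 and 615, straddling the line of tabs (x≈555) above the rack. I'll lower onto spacer 1.

>>> drive_tool:
  increments:
    - [0.007,-0.002,0.1,0,0,-0.01,0.3]
    - [0.007,-0.002,0.2,0,0,-0.01,0.3]
    - [0.007,-0.002,0.27,0,0,-0.01,0.3]
    - [0.007,-0.002,0.3,0,0,-0.01,0.3]
    - [0.007,-0.002,0.3,0,0,-0.01,0.3]
    - [0.007,-0.002,0.3,0,0,-0.01,0.3]

```text
time: 3.03
ee_pos: [450.3, -25.3, 56.4]
orientation: [2.159, 2.281, 0.001]
contact_force: [0.9, 0.2, -0.1]
opening: 60.9
gripper_force: 0.0
```

>>> drive_tool:
  increments:
    - [0,0,0,0,0,0,-0.4]
    - [0,0,0,0,0,0,-0.6]
    - [0,0,0,0,0,0,-0.8]
    - [0,0,0,0,0,0,-0.8]
    - [0,0,0,0,0,0,-0.8]
    - [0,0,0,0,0,0,-0.8]

```text
time: 3.53
ee_pos: [449.8, -25.3, 55.7]
orientation: [2.159, 2.281, 0.0]
contact_force: [0.4, 0.7, -0.4]
opening: 24.2
gripper_force: 3.3
```

Run:
```python
from h import *
go([450.3,-26,56],3.1);print(get_state()["moment"])
```

```text
shift [-0.002  0.001 -0.001] turn [0.001 0.    0.002] at [449.8 -25.3  55.7] F [ 0.4  0.7 -0.4] op 24.2 gf 3.3 t 3.5333
[-0.0351942  -0.28335016 -0.02200827]
```

>>> drive_tool:
  increments:
    - [0,0,0,0,0,0,-1]
    - [0,0,0,0,0,0,-1]
    - [0,0,0,0,0,0,-1]
    - [0,0,0,0,0,0,-1]
  grip_force: 50

```text
time: 3.87
ee_pos: [450.1, -25.2, 55.6]
orientation: [2.159, 2.281, 0.001]
contact_force: [3.5, -0.2, 0.7]
opening: 23.5
gripper_force: 50.0
```

>>> drive_tool:
  increments:
    - [0,0,-0.007,0,0,0,-1]
    - [0,0,-0.013,0,0,0,-1]
    - [0,0,-0.02,0,0,0,-1]
    - [0,0,-0.03,0,0,0,-1]
    - [0,0,-0.045,0,0,0,-1]
    - [0,0,-0.07,0,0,0,-1]
    - [0,0,-0.12,0,0,0,-1]
    - [0,0,-0.2,0,0,0,-1]
    - [0,0,-0.3,0,0,0,-1]
    - [0,0,-0.3,0,0,0,-1]
    - [0,0,-0.3,0,0,0,-1]

```text
time: 4.78
ee_pos: [449.9, -25.5, 146.2]
orientation: [2.159, 2.28, 0.0]
contact_force: [-0.3, -0.7, -1.4]
opening: 23.4
gripper_force: 50.0
```

Run:
```python
from h import *
go([*jig(-246.5),150],-4.4)
f=grab("side");P=cloud(f)
cv2.imwrite("pics/c3.png",cv2.resize(f["color"][100:290,280:440],None,fx=3,fy=3,interpolation=cv2.INTER_CUBIC)[...,::-1])
```

```text
shift [-0.845 -0.111 -0.012] turn [0.003 0.002 0.263] at [449.9 -25.5 146.2] F [-0.3 -0.7 -1.4] op 23.4 gf 50.0 t 4.7833
```

View pics/c3.png

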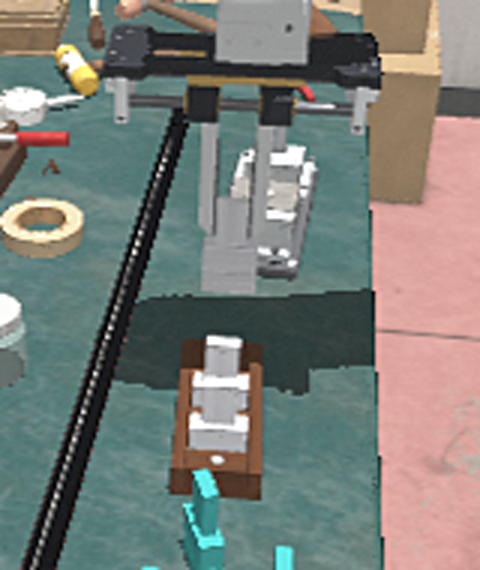

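The spacer is held upright at crop (228,250) and the other two are still in the rack. Next I'll carry it to the jig.

>>> drive_tool:
  increments:
    - [-0.1,-0.01,0,0,0,0.26,-1]
    - [-0.25,-0.03,0,0,0,0.26,-1]
    - [-0.38,-0.05,0,0,0,0.26,-1]
    - [-0.5,-0.07,0,0,0,0.26,-1]
    - [-0.62,-0.08,0,0,0,0.26,-1]
    - [-0.74,-0.1,0,0,0,0.26,-1]
    - [-0.82,-0.11,0,0,0,0.26,-1]
    - [-0.845,-0.111,0,0,0,0.263,-1]
    - [-0.845,-0.111,0,0,0,0.263,-1]
    - [-0.845,-0.111,0,0,0,0.263,-1]

```text
time: 5.67
ee_pos: [430.1, -279.0, 144.4]
orientation: [-2.303, -2.134, -0.0]
contact_force: [1.0, 0.5, -0.7]
opening: 23.5
gripper_force: 50.0
```

Run:
```python
from h import *
go([*jig(-246.5),80],-4.4)
f=grab("top");P=cloud(f)
g=grab("side")
a=cv2.resize(f["color"][200:285,350:480],(520,340),interpolation=cv2.INTER_CUBIC)
b=cv2.resize(g["color"][100:200,330:410],(272,340),interpolation=cv2.INTER_CUBIC)
cv2.imwrite("pics/c4.png",np.hstack([a,b])[...,::-1])
```

```text
shift [-0.005  0.002  0.215] turn [-0.003 -0.003  0.001] at [ 430.1 -279.   144.4] F [ 1.   0.5 -0.7] op 23.5 gf 50.0 t 5.6667
```

View pics/c4.png

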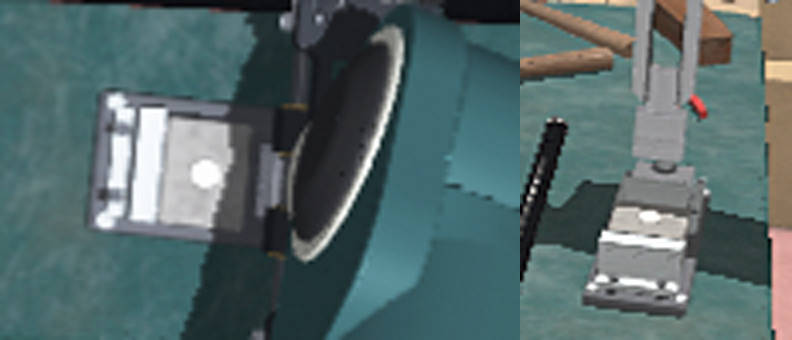

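Spacer hangs at side crop (660,120), in line with the block at (650,215); top crop shows it at (265,180), just off the block edge. I'll lower it in stages.

>>> drive_tool:
  increments:
    - [-0.005,0.001,0.05,0,0,0,-1]
    - [-0.005,0.001,0.1,0,0,0,-1]
    - [-0.005,0.001,0.14,0,0,0,-1]
    - [-0.005,0.001,0.165,0,0,0,-1]
    - [-0.005,0.001,0.165,0,0,0,-1]
    - [-0.005,0.001,0.165,0,0,0,-1]

```text
time: 6.27
ee_pos: [431.3, -282.1, 97.0]
orientation: [2.302, 2.134, -0.001]
contact_force: [-4.9, -3.2, 18.9]
opening: 23.5
gripper_force: 50.0
```

>>> drive_tool:
  increments:
    - [0,0,0.02,0,0,0,-1]
    - [0,0,0.04,0,0,0,-1]
    - [0,0,0.06,0,0,0,-1]
    - [0,0,0.08,0,0,0,-1]
    - [0,0,0.09,0,0,0,-1]
    - [0,0,0.09,0,0,0,-1]

```text
time: 6.77
ee_pos: [431.1, -283.0, 69.0]
orientation: [2.303, 2.133, -0.001]
contact_force: [1.5, -10.3, -3.8]
opening: 23.7
gripper_force: 61.2
```

Run:
```python
from h import *
go([*jig(-246.5),62],-4.4)
```

```text
shift [ 0.009 -0.003  0.023] turn [0.003 0.005 0.001] at [ 431.1 -283.    69. ] F [  1.5 -10.3  -3.8] op 23.7 gf 61.2 t 6.7667
```

>>> drive_tool:
  increments:
    - [-0.006,0,0,0,0,0,-1]
    - [-0.01,0,0,0,0,0,-1]
    - [-0.013,0,0,0,0,0,-1]
    - [-0.013,0,0,0,0,0,-1]
    - [-0.013,0,0,0,0,0,-1]

```text
time: 7.18
ee_pos: [430.3, -285.2, 68.9]
orientation: [-2.304, -2.135, -0.0]
contact_force: [-0.5, -0.4, -1.2]
opening: 23.8
gripper_force: 63.0
```

Run:
```python
from h import *
go([*jig(-250),62],-4.4);print(get_state()["moment"])
g=grab("side");f=grab("top")
a=cv2.resize(f["color"][200:285,350:480],(520,340),interpolation=cv2.INTER_CUBIC)
b=cv2.resize(g["color"][110:200,340:405],(246,340),interpolation=cv2.INTER_CUBIC)
cv2.imwrite("pics/c5.png",np.hstack([a,b])[...,::-1])
```

```text
shift [ 0.004 -0.001  0.023] turn [-0.001 -0.001  0.001] at [ 430.3 -285.2   68.9] F [-0.5 -0.4 -1.2] op 23.8 gf 63.0 t 7.1833
[ 0.034611   -0.00193981 -0.07068292]
```

View pics/c5.png

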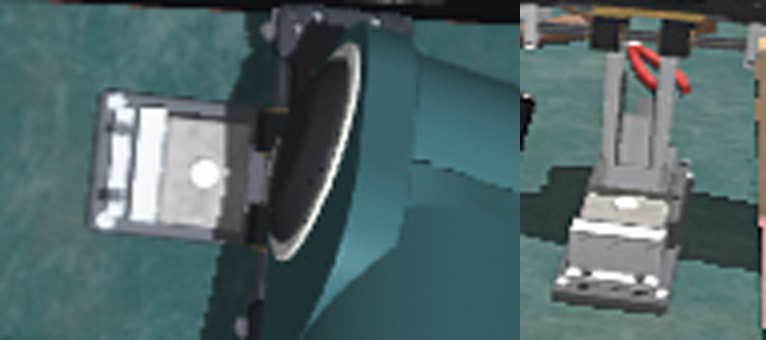

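The spacer is in the gap beside the block (top crop (258,180)); the block hasn't moved and the force is gone. I'll lower to the bed.

>>> drive_tool:
  increments:
    - [0,0,0.005,0,0,0,-1]
    - [0,0,0.01,0,0,0,-1]
    - [0,0,0.015,0,0,0,-1]
    - [0,0,0.018,0,0,0,-1]
    - [0,0,0.018,0,0,0,-1]

```text
time: 7.7
ee_pos: [430.1, -285.5, 63.2]
orientation: [-2.304, -2.134, 0.0]
contact_force: [-0.6, 0.1, -1.5]
opening: 23.6
gripper_force: 63.0
```

>>> drive_tool:
  increments:
    - [0,0,0.003,0,0,0,-1]
    - [0,0,0.006,0,0,0,-1]
    - [0,0,0.008,0,0,0,-1]
    - [0,0,0.008,0,0,0,-1]

```text
time: 8.03
ee_pos: [430.2, -285.6, 61.0]
orientation: [-2.305, -2.135, 0.0]
contact_force: [0.4, -0.2, -0.7]
opening: 23.9
gripper_force: 63.0
```

>>> drive_tool:
  increments:
    - [0,0,0.003,0,0,0,-1]
    - [0,0,0.005,0,0,0,-1]
    - [0,0,0.005,0,0,0,-1]

```text
time: 8.28
ee_pos: [430.2, -285.6, 59.5]
orientation: [-2.305, -2.135, 0.0]
contact_force: [-0.5, 0.3, -0.6]
opening: 23.4
gripper_force: 63.0
```

>>> drive_tool:
  increments:
    - [0,0,0.003,0,0,0,-1]
    - [0,0,0.005,0,0,0,-1]
    - [0,0,0.005,0,0,0,-1]

```text
time: 8.53
ee_pos: [430.2, -285.6, 58.0]
orientation: [-2.305, -2.135, 0.0]
contact_force: [0.0, 0.0, -0.8]
opening: 23.9
gripper_force: 63.0
```

>>> drive_tool:
  increments:
    - [0,0,0.003,0,0,0,-1]
    - [0,0,0.005,0,0,0,-1]
    - [0,0,0.005,0,0,0,-1]

```text
time: 8.78
ee_pos: [430.2, -285.6, 56.5]
orientation: [-2.305, -2.135, 0.0]
contact_force: [0.3, -0.3, -0.7]
opening: 23.5
gripper_force: 63.0
```

Run:
```python
from h import *
go([*jig(-250),62],-4.4)
# held spacer body in side view: world points near spacer broad face
g=grab("side");P=cloud(g);np.savez("s1.npz",**g)
m=np.zeros(P.shape[:2],bool);m[110:200,340:405]=1
al=P[...,0]*JY[0]+P[...,1]*JY[1];xx=P[...,0]*JX[0]+P[...,1]*JX[1]
for z0 in range(48,100,4):
    k=m&(abs(P[...,2]-z0)<2.5)&(abs(xx-448)<9)&(al<-225)&(al>-275)
    print(z0,k.sum(),np.nanmedian(al[k]) if k.any() else 0, xx[k].min() if k.any() else 0)
```

```text
shift [ 0.006 -0.001 -0.018] turn [-0.    -0.     0.001] at [ 430.2 -285.6   56.5] F [ 0.3 -0.3 -0.7] op 23.5 gf 63.0 t 8.7833
48 3 -246.41909441447694 440.53432010476166
52 16 -236.48859584457037 439.02985469282567
56 21 -244.47276835577102 439.02985469282567
60 9 -250.4943115325711 441.81598716386617
64 11 -250.32763983928086 439.1671238037447
68 13 -249.85789766510624 439.4618692200061
72 13 -250.6022703535576 439.7135817113275
76 10 -250.44830519157307 440.2613264688344
80 12 -250.92786543088948 440.63162929494456
84 8 -251.2476026687496 440.63162929494456
88 13 -252.77777626696076 441.14799430122264
92 13 -253.39265111595748 439.37658306201956
96 0 0 0
```

>>> drive_tool:
  increments:
    - [0,0,0.002,0,0,0,-1]
    - [0,0,0.003,0,0,0,-1]
    - [0,0,0.003,0,0,0,-1]

```text
time: 9.08
ee_pos: [430.3, -285.6, 55.7]
orientation: [-2.305, -2.135, -0.0]
contact_force: [-0.0, 0.2, -2.0]
opening: 23.8
gripper_force: 63.0
```

Run:
```python
from h import *
np.set_printoptions(suppress=True,linewidth=200,precision=0)
g=grab("side");P=cloud(g);s0=dict(np.load("side0.npz"));P0=cloud(s0)
al=P[...,0]*JY[0]+P[...,1]*JY[1]
# tab column profile
for c in (370,372,374):
    print(c,[(r,round(float(P[r,c,2])),round(float(al[r,c]))) for r in range(126,172,2)])
# reference: spacer 3 in rack (known z): front face heights
al0=P0[...,1]
print([(r,round(float(P0[r,352,2])),round(float(al0[r,352]))) for r in range(198,250,2)])
cv2.imwrite("pics/c6.png",cv2.resize(g["color"][105:200,330:410],(640,760//1)[:2] if 0 else (500,594),interpolation=cv2.INTER_CUBIC)[...,::-1])
```

```text
370 [(126, 10, -562), (128, 5, -558), (130, 1, -550), (132, 0, -535), (134, 0, -517), (136, -2, -505), (138, 78, -327), (140, 72, -324), (142, 66, -325), (144, 58, -327), (146, 89, -254), (148, 84, -250), (150, 79, -249), (152, 71, -251), (154, 65, -251), (156, 60, -249), (158, 53, -250), (160, 55, -235), (162, 53, -227), (164, 55, -212), (166, 54, -203), (168, 54, -193), (170, 53, -184)]
372 [(126, -1, -590), (128, 9, -550), (130, 10, -530), (132, -1, -539), (134, 1, -518), (136, 83, -331), (138, 81, -322), (140, 75, -320), (142, 68, -322), (144, 62, -321), (146, 90, -252), (148, 84, -253), (150, 78, -251), (152, 72, -250), (154, 66, -252), (156, 60, -251), (158, 56, -246), (160, 52, -241), (162, 54, -227), (164, 55, -214), (166, 55, -202), (168, 53, -195), (170, 50, -189)]
374 [(126, 5, -578), (128, 0, -570), (130, 12, -529), (132, 9, -518), (134, 1, -519), (136, 84, -331), (138, 80, -325), (140, 73, -326), (142, 69, -320), (144, 59, -329), (146, 89, -256), (148, 89, -245), (150, 83, -243), (152, 77, -244), (154, 71, -242), (156, 64, -244), (158, 57, -245), (160, 51, -244), (162, 51, -232), (164, 53, -218), (166, 54, -205), (168, 53, -196), (170, 52, -188)]
[(198, 1, -152), (200, 83, -27), (202, 82, -21), (204, 77, -19), (206, 71, -20), (208, 63, -23), (210, 61, -18), (212, 83, 19), (214, 83, 26), (216, 76, 23), (218, 73, 26), (220, 68, 27), (222, 63, 28), (224, 56, 27), (226, 81, 64), (228, 82, 72), (230, 78, 72), (232, 73, 73), (234, 65, 70), (236, 60, 71), (238, 56, 72), (240, 50, 71), (242, 47, 74), (244, 43, 76), (246, 36, 75), (248, 31, 75)]
```

View pics/c6.png

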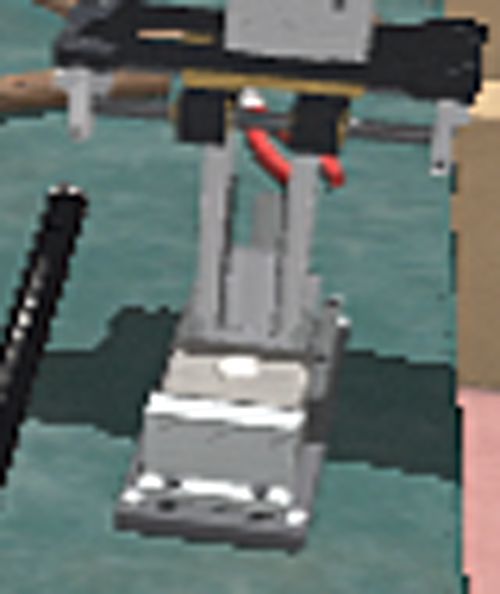

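>>> drive_tool:
  increments:
    - [0,0,0.002,0,0,0,-1]
    - [0,0,0.004,0,0,0,-1]
    - [0,0,0.004,0,0,0,-1]

```text
time: 9.38
ee_pos: [430.2, -285.6, 54.4]
orientation: [-2.305, -2.135, 0.0]
contact_force: [-1.4, 0.7, -0.8]
opening: 23.7
gripper_force: 63.0
```

>>> drive_tool:
  increments:
    - [0,0,0.002,0,0,0,-1]
    - [0,0,0.004,0,0,0,-1]
    - [0,0,0.004,0,0,0,-1]

```text
time: 9.63
ee_pos: [430.2, -285.6, 53.2]
orientation: [-2.305, -2.135, 0.0]
contact_force: [-0.5, 1.0, -1.2]
opening: 23.7
gripper_force: 63.0
```

>>> drive_tool:
  increments:
    - [0,0,0.002,0,0,0,-1]
    - [0,0,0.004,0,0,0,-1]
    - [0,0,0.004,0,0,0,-1]

```text
time: 9.88
ee_pos: [430.4, -285.7, 52.8]
orientation: [2.305, 2.135, -0.001]
contact_force: [-4.8, 2.4, 16.5]
opening: 23.5
gripper_force: 63.8
```

>>> drive_tool:
  increments:
    - [0,0,0.002,0,0,0,-1]
    - [0,0,0.004,0,0,0,-1]
    - [0,0,0.004,0,0,0,-1]

```text
time: 10.13
ee_pos: [430.5, -285.8, 52.6]
orientation: [2.304, 2.134, -0.001]
contact_force: [-11.6, 6.3, 41.7]
opening: 23.6
gripper_force: 65.0
```

>>> drive_tool:
  increments:
    - [0,0,-0.004,0,0,0,-1]
    - [0,0,-0.006,0,0,0,-1]
    - [0,0,-0.006,0,0,0,-1]

```text
time: 10.38
ee_pos: [430.4, -285.7, 52.9]
orientation: [2.304, 2.135, 0.0]
contact_force: [-1.1, -0.0, 6.5]
opening: 23.4
gripper_force: 63.4
```

>>> drive_tool:
  increments:
    - [0,0,0,0,0,0,-0.3]
    - [0,0,0,0,0,0,-0.2]
    - [0,0,0,0,0,0,-0.2]
    - [0,0,0,0,0,0,-0.2]
    - [0,0,-0.02,0,0,0,-0.2]
    - [0,0,-0.04,0,0,0,-0.2]
    - [0,0,-0.04,0,0,0,-0.2]

```text
time: 10.97
ee_pos: [430.8, -286.0, 66.0]
orientation: [2.304, 2.134, 0.0]
contact_force: [-0.4, -0.8, 0.7]
opening: 37.8
gripper_force: 0.0
```

Run:
```python
from h import *
go([*jig(-255),64],-4.4)
g=grab("side");P=cloud(g)
al=P[...,0]*JY[0]+P[...,1]*JY[1];xx=P[...,0]*JX[0]+P[...,1]*JX[1]
for c in (368,370,372,373):
    print(c,[(r,round(float(P[r,c,2])),round(float(al[r,c])),round(float(xx[r,c]))) for r in range(144,164,2)])
m=np.zeros(P.shape[:2],bool);m[140:162,355:390]=1
for z in (60,68,76,84):
    k=m&(abs(P[...,2]-z)<3.5)&(al>-262)&(al<-235);print(z,np.round(np.c_[xx[k],al[k]]).astype(int).tolist())
```

```text
shift [-0.01  -0.003  0.007] turn [0.002 0.001 0.   ] at [ 430.8 -286.    66. ] F [-0.4 -0.8  0.7] op 37.8 gf 0.0 t 10.9667
368 [(144, 1, -438, 474), (146, -1, -428, 473), (148, 87, -244, 454), (150, 79, -247, 454), (152, 74, -245, 453), (154, 68, -245, 453), (156, 62, -245, 453), (158, 57, -242, 452), (160, 54, -235, 451), (162, 56, -221, 449)]
370 [(144, 59, -325, 457), (146, 51, -328, 457), (148, 87, -245, 449), (150, 81, -244, 448), (152, 74, -245, 448), (154, 68, -245, 447), (156, 63, -244, 447), (158, 56, -244, 446), (160, 56, -233, 445), (162, 55, -223, 444)]
372 [(144, 58, -327, 451), (146, 54, -323, 450), (148, 86, -248, 443), (150, 82, -245, 443), (152, 78, -241, 442), (154, 69, -246, 442), (156, 63, -245, 441), (158, 57, -243, 441), (160, 52, -241, 440), (162, 54, -226, 438)]
373 [(144, 62, -320, 448), (146, 55, -322, 447), (148, 88, -246, 440), (150, 81, -247, 440), (152, 75, -247, 440), (154, 71, -242, 439), (156, 64, -243, 438), (158, 56, -246, 438), (160, 52, -243, 437), (162, 53, -228, 436)]
60 [[459, -247], [461, -248], [458, -245], [455, -242], [453, -245], [450, -2
[... 1032 characters left out ...]
 -244], [431, -242], [428, -242], [425, -240], [423, -244], [420, -243]]
84 [[461, -254], [479, -244], [477, -244], [474, -245], [469, -252], [460, -248], [452, -250], [479, -241], [476, -241], [474, -246], [471, -243], [460, -243], [457, -243], [454, -244], [452, -248], [449, -245], [443, -248], [419, -261], [479, -240], [476, -242], [473, -243], [470, -242], [460, -246], [457, -244], [454, -244], [451, -245], [448, -245], [446, -247], [443, -245], [440, -246], [438, -249], [424, -246], [421, -246], [456, -242], [451, -244], [448, -244], [445, -245], [443, -245], [440, -247], [429, -243], [426, -242], [423, -244], [420, -242], [431, -243], [428, -241], [426, -244], [423, -242], [420, -243]]
```

>>> drive_tool:
  increments:
    - [0,-0.002,0.01,0,0,0,-0.2]
    - [0,-0.002,0.01,0,0,0,-1]
    - [0,-0.002,0.01,0,0,0,-1]
    - [0,-0.002,0.01,0,0,0,-1]
    - [0,-0.002,0.01,0,0,0,-1]
  grip_force: 12

```text
time: 11.43
ee_pos: [429.6, -285.5, 61.6]
orientation: [-2.304, -2.135, 0.0]
contact_force: [-0.2, 0.6, -1.0]
opening: 23.8
gripper_force: 12.0
```

>>> drive_tool:
  increments:
    - [0.003,0,0,0,0,0,-1]
    - [0.006,0,0,0,0,0,-1]
    - [0.008,0,0,0,0,0,-1]
    - [0.01,0,0,0,0,0,-1]
    - [0.01,0,0,0,0,0,-1]

```text
time: 11.85
ee_pos: [429.9, -283.0, 61.8]
orientation: [2.305, 2.134, -0.0]
contact_force: [-0.5, -4.6, -2.4]
opening: 23.9
gripper_force: 12.0
```

>>> drive_tool:
  increments:
    - [0.003,0,0,0,0,0,-1]
    - [0.005,0,0,0,0,0,-1]
    - [0.007,0,0,0,0,0,-1]
    - [0.007,0,0,0,0,0,-1]

```text
time: 12.18
ee_pos: [430.1, -281.1, 62.0]
orientation: [2.305, 2.134, -0.001]
contact_force: [-1.5, -4.9, 1.5]
opening: 23.9
gripper_force: 12.0
```

>>> drive_tool:
  increments:
    - [0,0,0,0,0,0,-0.3]
    - [0,0,0,0,0,0,-0.2]
    - [0,0,0,0,0,0,-0.2]
    - [0,0,-0.05,0,0,0,-0.2]
    - [0,0,-0.15,0,0,0,-0.1]
    - [0,0,-0.25,0,0,0,0]
    - [0,0,-0.3,0,0,0,0.2]
    - [0,0,-0.3,0,0,0,0.3]

```text
time: 12.85
ee_pos: [431.5, -281.1, 154.9]
orientation: [2.301, 2.132, 0.001]
contact_force: [0.2, -0.0, -0.3]
opening: 57.1
gripper_force: 0.0
```

Run:
```python
from h import *
go([447.8,19.2,150],3.1)
g=grab("side");P=cloud(g)
al=P[...,0]*JY[0]+P[...,1]*JY[1];xx=P[...,0]*JX[0]+P[...,1]*JX[1]
m=np.zeros(P.shape[:2],bool);m[135:162,355:390]=1
for z in (60,68,76,84,90):
    k=m&(abs(P[...,2]-z)<3.5)&(al>-262)&(al<-230);print(z,k.sum(),np.median(al[k]),xx[k].min() if k.any() else 0,xx[k].max() if k.any() else 0)
f=grab("top");np.savez("top1.npz",**f)
P=cloud(f);print(np.round(P[238:252:3,396:446:2,2]))
```

```text
shift [ 1.002 -0.022  0.014] turn [ 0.007  0.005 -0.261] at [ 431.5 -281.1  154.9] F [ 0.2 -0.  -0.3] op 57.1 gf 0.0 t 12.85
60 18 -243.3924639284742 437.9929622366266 460.90749721172165
68 17 -243.0194646152006 438.7048755712447 458.3664541473754
76 19 -241.39916379480545 436.8667432637995 459.44455436825183
84 23 -243.44139956694934 437.1803174159441 460.03173159382874
90 16 -245.18133641593914 437.5472103018017 460.25746378020654
[[ 55.  55.  53.  54.  53.  52.  52.  54.  39.  49.  50.  54.  11.  13.
  273. 382. 482. 495. 506. 515. 516. 521. 523. 527. 532.]
 [ 56.  55.  57.  55.  57.  56.  55.  57.  41.  54.  75.  88.  89.   8.
  371. 473. 488. 503. 509. 513. 517. 520. 526. 527. 533.]
 [ 54.  54.  53.  55.  59.  55.  54.  54.  47.  53.  78.  86.  88. 266.
  374. 482. 497. 507. 511. 516. 519. 523. 524. 532. 537.]
 [ 57.  53.  55.  58.  54.  54.  53.  51.  50.  59.  80.  86.  87. 267.
  376. 491. 498. 508. 510. 514. 519. 521. 527. 533. 545.]
 [ 56.  57.  61.  52.  54.  60.  52.  54.  55.  51.  80.  87.  89. 266.
  375. 492. 502. 506. 512. 514. 519. 525. 528. 539. 548.]]
```

>>> drive_tool:
  increments:
    - [0.12,0,0,0,0,-0.26,0.3]
    - [0.25,0,0,0,0,-0.26,0.3]
    - [0.38,-0.01,0,0,0,-0.26,0.3]
    - [0.5,-0.01,0,0,0,-0.26,0.3]
    - [0.63,-0.015,0,0,0,-0.26,0.3]
    - [0.76,-0.02,0,0,0,-0.26,0.3]
    - [0.88,-0.02,0,0,0,-0.26,0.3]
    - [1,-0.022,0,0,0,-0.26,0.3]
    - [1,-0.022,0,0,0,-0.26,0.3]
    - [1,-0.022,0,0,0,-0.26,0.3]

```text
time: 13.78
ee_pos: [445.7, 20.9, 150.8]
orientation: [-2.156, -2.283, 0.001]
contact_force: [0.6, -0.8, -0.7]
opening: 61.1
gripper_force: 0.0
```

Run:
```python
from h import *
np.set_printoptions(suppress=True,precision=1,linewidth=220)
go([447.8,19.2,56],3.1)
f=grab("top");np.savez("top2.npz",**f);P=cloud(f)
g=cv2.cvtColor(f["color"],cv2.COLOR_RGB2GRAY)
for v in (236,240,244,248,252):print(v,g[v,398:434]);print(P[v,398:434,2].round())
for c in (398,410,412,420,429,430): print(c,[plane(f,[[c,244]],z)[0]@JY for z in (12,50,52,54,88)])
a=cv2.resize(f["color"][210:275,365:470],(800,495),interpolation=cv2.INTER_CUBIC)
cv2.imwrite("pics/c7.png",a[...,::-1])
```

```text
shift [-0.   0.   0.3] turn [-0. -0.  0.] at [445.7  20.9 150.8] F [ 0.6 -0.8 -0.7] op 61.1 gf 0.0 t 13.7833
236 [195 198 198 193 185 183 183 187 187 188 190 188 185 182 104 100 193 194 117  72  66 102 119 120 120 120 120 121 116 100 100  93 243 245 240 239]
[51. 55. 52. 56. 55. 54. 53. 52. 55. 58. 54. 53. 51. 56. 40. 49. 53. 53. 51. 15.  8. 13. 11. 11. 10. 13.  9. 14. 15. 22. 33. 48. 52. 53. 50. 52.]
240 [182 196 244 251 242 209 195 193 187 184 190 195 196 174 132 228 244 184 133 124 253 254 238 230 142 122 122 122  77  97 100 100 247 242 237 236]
[57. 58. 57. 58. 54. 56. 53. 51. 54. 56. 55. 57. 50. 54. 43. 56. 50. 62. 79. 83. 85. 85. 89. 89. 14. 14. 12. 12. 15. 25. 40. 50. 52. 46. 47. 51.]
244 [248 252 252 253 253 253 228 189 190 195 198 195 203 152 117 252 215 133 109 209 252 252 251 243 146 120 122 123  97  98 100 185 243 239 234 232]
[59. 64. 53. 56. 58. 56. 53. 51. 52. 52. 51. 51. 55. 52. 47. 48. 57. 66. 78. 87. 86. 88. 88. 86. 14. 10.  9. 10. 22. 33. 41. 47. 46. 51. 51. 48.]
248 [193 184 175 178 188 193 200 205 201 197 198 197 193 135 168 251 180 122 124 253 253 251 251 163 12
[... 796 characters left out ...]
.float64(-227.82087774059053)]
412 [np.float64(-246.50221417091373), np.float64(-239.39233927161737), np.float64(-239.01813532954912), np.float64(-238.64393138748096), np.float64(-232.28246437232104)]
420 [np.float64(-265.5534945738149), np.float64(-257.8507540416064), np.float64(-257.4453466451745), np.float64(-257.0399392487425), np.float64(-250.14801350939808)]
429 [np.float64(-287.0277601494797), np.float64(-278.6567519847243), np.float64(-278.21617260763185), np.float64(-277.77559323053947), np.float64(-270.2857438199688)]
430 [np.float64(-289.4166582022872), np.float64(-280.9713088107959), np.float64(-280.52681673755956), np.float64(-280.08232466432315), np.float64(-272.5259594193046)]
```

View pics/c7.png

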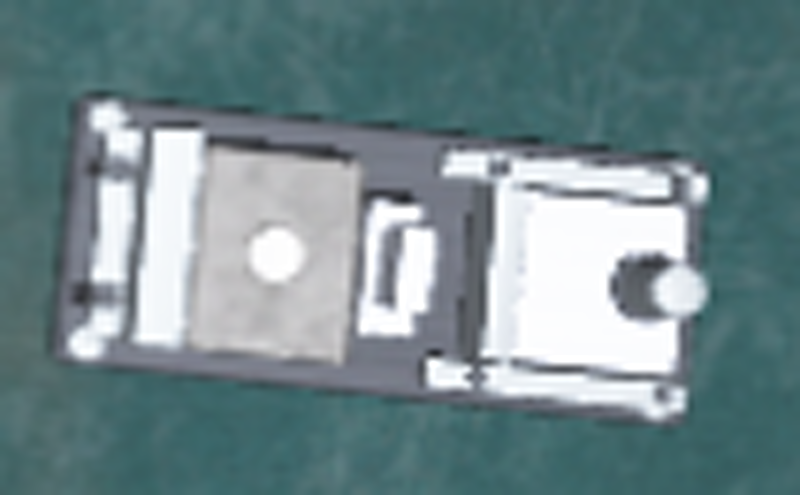

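Top crop shows spacer 1 upright at (398,270), with about 3 mm to the block and about 22 mm left to the ram face at (488,260). With the spacer flush against the block that is about 25 mm, more than the 24 mm stroke, so I need a second spacer and it fits.

>>> drive_tool:
  increments:
    - [-0.008,0.007,0.1,0,0,0,0.3]
    - [-0.008,0.007,0.2,0,0,0,0.3]
    - [-0.008,0.007,0.27,0,0,0,0.3]
    - [-0.008,0.007,0.31,0,0,0,0.3]
    - [-0.008,0.007,0.31,0,0,0,0.3]
    - [-0.008,0.007,0.31,0,0,0,0.3]

```text
time: 14.33
ee_pos: [448.1, 16.1, 58.3]
orientation: [-2.161, -2.277, 0.002]
contact_force: [0.6, -0.3, 0.7]
opening: 60.8
gripper_force: 0.0
```

```bash
cat >> h.py <<'E'
def prof(P,ax,c,roi,zs,lo,hi,gx):
    """front-face position along ax per height, split by side coordinate"""
    perp=np.array([ax[1],-ax[0]]);al=P[...,:2]@ax;xx=P[...,:2]@perp
    m=np.zeros(P.shape[:2],bool);m[roi[0]:roi[1],roi[2]:roi[3]]=1
    for z in zs:
        k=m&(abs(P[...,2]-z)<4)&(al>lo)&(al<hi)
        o=k&(abs(xx-c)<gx);q=k&(abs(xx-c)>=gx)
        print(z,"tab",o.sum(),np.median(al[o]).round(1),"fing",q.sum(),np.median(al[q]).round(1),"x",np.sort(xx[k])[[0,-1]].round(0))
E
python3 - <<'E'
from h import *
go([447.8,18.5,56],3.1)
P=cloud(grab("side"))
ax=np.array([-.054,.9985]);print("tcp al",get_state()["ee_pos"][:2]@ax)
prof(P,ax,447.8*.9985+18.5*.054,(180,262,320,390),(60,66,72,78),5,40,11)
E
```

```text
shift [ 0.008 -0.     0.008] turn [-0.004 -0.001 -0.004] at [448.1  16.1  58.3] F [ 0.6 -0.3  0.7] op 60.8 gf 0.0 t 14.3333
tcp al -8.044909186096472
  return _methods._mean(a, axis=axis, dtype=dtype,
  ret = ret.dtype.type(ret / rcount)
Traceback (most recent call last):
  File "h.py", line 41, in prof
    print(z,"tab",o.sum(),np.median(al[o]).round(1),"fing",q.sum(),np.median(al[q]).round(1),"x",np.sort(xx[k])[[0,-1]].round(0))
                                                                                                 ~~~~~~~~~~~~~~^^^^^^^^
IndexError: index 0 is out of bounds for axis 0 with size 0
```

Run:
```python
from h import *
P=cloud(grab("side"))
ax=np.array([-.054,.9985]);print("tcp al",get_state()["ee_pos"][:2]@ax)
prof(P,ax,447.8*.9985+18.5*.054,(180,262,320,390),(60,66,72,78),-15,12,13)
```

```text
tcp al -7.960575893277282
60 tab 32 1.5 fing 9 0.1 x [410. 484.]
66 tab 28 1.5 fing 26 0.2 x [406. 488.]
72 tab 31 1.4 fing 34 -0.0 x [406. 488.]
78 tab 47 1.1 fing 35 0.6 x [406. 488.]
```

>>> drive_tool:
  increments:
    - [0.015,0,0.005,0,0,0,0.3]
    - [0.015,0,0.005,0,0,0,0.3]
    - [0.015,0,0.005,0,0,0,0]
    - [0.015,0,0.005,0,0,0,-0.5]
    - [0.015,0,0.005,0,0,0,-1]
    - [0.015,0,0.005,0,0,0,-1]
    - [0.015,0,0.005,0,0,0,-1]
    - [0.015,0,0.005,0,0,0,-1]
  grip_force: 55

```text
time: 15.1
ee_pos: [448.4, 21.3, 57.3]
orientation: [-2.161, -2.28, -0.0]
contact_force: [-0.2, 0.8, -0.2]
opening: 24.4
gripper_force: 0.2
```

>>> drive_tool:
  increments:
    - [0,0,0,0,0,0,-1]
    - [0,0,0,0,0,0,-1]
    - [0,0,-0.007,0,0,0,-1]
    - [0,0,-0.013,0,0,0,-1]
    - [0,0,-0.02,0,0,0,-1]
    - [0,0,-0.03,0,0,0,-1]
    - [0,0,-0.045,0,0,0,-1]
    - [0,0,-0.07,0,0,0,-1]
    - [0,0,-0.12,0,0,0,-1]
    - [0,0,-0.2,0,0,0,-1]
    - [0,0,-0.35,0,0,0,-1]
    - [0,0,-0.35,0,0,0,-1]

```text
time: 16.1
ee_pos: [451.1, 21.9, 168.4]
orientation: [2.156, 2.276, 0.007]
contact_force: [0.9, 0.1, 0.5]
opening: 23.2
gripper_force: 55.0
```

Run:
```python
from h import *
go([*jig(-269.2),158],-4.4)
P=cloud(grab("side"))
ax=np.array([-.054,.9985]);print("tcp al",get_state()["ee_pos"][:2]@ax)
prof(P,ax,447.8*.9985+18.5*.054,(130,262,320,390),(120,128,136,144,152,160,168,176),-18,15,10)
```

```text
shift [-1.077 -0.134  0.035] turn [0.015 0.001 0.262] at [451.1  21.9 168.4] F [0.9 0.1 0.5] op 23.2 gf 55.0 t 16.1
tcp al -3.0472884861927967
120 tab 24 4.9 fing 19 4.3 x [432. 470.]
128 tab 32 5.1 fing 33 5.0 x [431. 470.]
136 tab 29 5.3 fing 33 5.0 x [431. 471.]
144 tab 29 5.1 fing 33 4.7 x [432. 471.]
152 tab 36 5.2 fing 31 5.1 x [432. 469.]
160 tab 39 2.2 fing 40 0.5 x [433. 470.]
168 tab 34 2.3 fing 13 3.5 x [435. 465.]
176 tab 33 1.9 fing 41 5.9 x [428. 474.]
```

>>> drive_tool:
  increments:
    - [-0.1,-0.01,0,0,0,0.26,-1]
    - [-0.25,-0.03,0,0,0,0.26,-1]
    - [-0.38,-0.05,0,0,0,0.26,-1]
    - [-0.5,-0.06,0,0,0,0.26,-1]
    - [-0.62,-0.08,0,0,0,0.26,-1]
    - [-0.75,-0.09,0,0,0,0.26,-1]
    - [-0.88,-0.11,0,0,0,0.262,-1]
    - [-0.95,-0.118,0,0,0,0.262,-1]
    - [-0.95,-0.118,0,0,0,0.262,-1]
    - [-0.95,-0.118,0,0,0,0.262,-1]
    - [-0.95,-0.118,0,0,0,0.262,-1]

```text
time: 17.07
ee_pos: [428.3, -264.4, 162.1]
orientation: [-2.305, -2.134, -0.0]
contact_force: [-0.2, 1.0, -0.7]
opening: 23.6
gripper_force: 55.0
```

Run:
```python
from h import *
go([*jig(-269.2,450.3),106],-4.4)
```

```text
shift [-0.128  0.01   0.187] turn [-0.001 -0.001 -0.   ] at [ 428.3 -264.4  162.1] F [-0.2  1.  -0.7] op 23.6 gf 55.0 t 17.0667
```

>>> drive_tool:
  increments:
    - [-0.06,0.005,0,0,0,0,-1]
    - [-0.1,0.01,0,0,0,0,-1]
    - [-0.128,0.01,0,0,0,0,-1]
    - [-0.128,0.01,0,0,0,0,-1]
    - [-0.128,0.01,0.06,0,0,0,-1]
    - [-0.128,0.01,0.12,0,0,0,-1]
    - [-0.128,0.01,0.17,0,0,0,-1]
    - [-0.128,0.01,0.17,0,0,0,-1]
    - [-0.128,0.01,0.17,0,0,0,-1]

```text
time: 17.82
ee_pos: [428.3, -302.8, 111.1]
orientation: [-2.304, -2.134, -0.0]
contact_force: [0.4, -0.6, -0.6]
opening: 23.4
gripper_force: 55.0
```

Run:
```python
from h import *
go([*jig(-269.2,450.3),64],-4.4)
P=cloud(grab("side"));np.save("P.npy",P)
s=get_state()["ee_pos"];print(s[:2]@JY,s[:2]@JX)
prof(P,JY,450.3,(110,170,340,400),(96,104,112),-275,-250,13)
prof(P,JY,450.3,(110,170,340,400),(60,68,76,84),-255,-235,15)
```

```text
shift [-0.001  0.     0.157] turn [-0.002 -0.002  0.   ] at [ 428.3 -302.8  111.1] F [ 0.4 -0.6 -0.6] op 23.4 gf 55.0 t 17.8167
-269.45370540350456 450.7092175253636
96 tab 29 -261.5 fing 19 -262.0 x [429. 469.]
104 tab 25 -263.8 fing 4 -267.8 x [433. 464.]
112 tab 22 -265.3 fing 6 -259.9 x [430. 464.]
60 tab 23 -244.4 fing 0 nan x [438. 461.]
68 tab 19 -244.9 fing 0 nan x [437. 459.]
76 tab 23 -244.7 fing 0 nan x [437. 459.]
84 tab 25 -244.1 fing 0 nan x [437. 460.]
  return _methods._mean(a, axis=axis, dtype=dtype,
  ret = ret.dtype.type(ret / rcount)
```

>>> drive_tool:
  increments:
    - [0,0,0.02,0,0,0,-1]
    - [0,0,0.04,0,0,0,-1]
    - [0,0,0.06,0,0,0,-1]
    - [0,0,0.07,0,0,0,-1]
    - [0,0,0.07,0,0,0,-1]

```text
time: 18.28
ee_pos: [428.0, -303.4, 89.5]
orientation: [-2.305, -2.133, 0.0]
contact_force: [0.1, 0.2, -0.9]
opening: 23.8
gripper_force: 55.0
```

>>> drive_tool:
  increments:
    - [0,0,0.02,0,0,0,-1]
    - [0,0,0.04,0,0,0,-1]
    - [0,0,0.06,0,0,0,-1]
    - [0,0,0.075,0,0,0,-1]
    - [0,0,0.075,0,0,0,-1]
    - [0,0,0.075,0,0,0,-1]

```text
time: 18.78
ee_pos: [428.2, -303.5, 67.4]
orientation: [-2.305, -2.133, 0.0]
contact_force: [0.5, -0.1, -0.1]
opening: 23.2
gripper_force: 55.0
```

No contact on the way down. Now the last few millimetres to the bed.

>>> drive_tool:
  increments:
    - [0,0,0.004,0,0,0,-1]
    - [0,0,0.008,0,0,0,-1]
    - [0,0,0.01,0,0,0,-1]
    - [0,0,0.01,0,0,0,-1]

```text
time: 19.12
ee_pos: [428.3, -303.7, 64.7]
orientation: [2.306, 2.134, -0.0]
contact_force: [0.5, 0.4, -0.7]
opening: 23.8
gripper_force: 55.0
```

>>> drive_tool:
  increments:
    - [0,0,0.003,0,0,0,-1]
    - [0,0,0.005,0,0,0,-1]
    - [0,0,0.005,0,0,0,-1]

```text
time: 19.37
ee_pos: [428.3, -303.7, 63.2]
orientation: [2.306, 2.134, 0.0]
contact_force: [-0.1, 0.4, -0.3]
opening: 23.3
gripper_force: 55.0
```

>>> drive_tool:
  increments:
    - [0,0,0.003,0,0,0,-1]
    - [0,0,0.004,0,0,0,-1]
    - [0,0,0.004,0,0,0,-1]

```text
time: 19.62
ee_pos: [428.6, -303.9, 63.0]
orientation: [2.305, 2.133, -0.001]
contact_force: [-5.4, 2.0, 20.8]
opening: 23.5
gripper_force: 55.0
```

>>> drive_tool:
  increments:
    - [0,0,0.003,0,0,0,-1]
    - [0,0,0.004,0,0,0,-1]
    - [0,0,0.004,0,0,0,-1]

```text
time: 19.87
ee_pos: [429.0, -304.2, 62.8]
orientation: [2.304, 2.132, -0.001]
contact_force: [-10.7, 5.5, 39.6]
opening: 23.4
gripper_force: 55.1
```

On the bed at the expected height. I'll ease off, release, and move up and away to +y for a check.

>>> drive_tool:
  increments:
    - [0,0,-0.004,0,0,0,-1]
    - [0,0,-0.007,0,0,0,-1]
    - [0,0,-0.007,0,0,0,-1]
    - [0,0,-0.007,0,0,0,-0.3]
    - [0,0,-0.007,0,0,0,-0.2]
    - [0,0,-0.007,0,0,0,-0.2]
    - [0,0,-0.007,0,0,0,-0.2]
    - [0,0,-0.05,0,0,0,-0.2]
    - [0,0,-0.15,0,0,0,-0.1]
    - [0,0,-0.25,0,0,0,-0.1]
    - [0,0,-0.4,0,0,0,-0.1]
    - [0,0,-0.4,0,0,0,-0.1]

```text
time: 20.87
ee_pos: [430.7, -304.8, 186.9]
orientation: [2.3, 2.129, 0.002]
contact_force: [0.8, -0.4, 0.8]
opening: 42.3
gripper_force: 0.0
```

Run:
```python
from h import *
P=cloud(grab("side"))
prof(P,JY,450.3,(110,170,340,400),(60,68,76,84),-255,-235,9)
prof(P,JY,450.3,(110,170,340,400),(84,87),-275,-255,9)
go([*jig(-362),110],-4.4);go([*jig(-300),165],85.6)
```

```text
60 tab 16 -243.1 fing 6 -244.0 x [438. 461.]
68 tab 20 -244.6 fing 4 -244.7 x [437. 459.]
76 tab 16 -243.8 fing 3 -249.5 x [437. 459.]
84 tab 19 -245.5 fing 10 -245.2 x [437. 460.]
84 tab 17 -266.2 fing 7 -265.8 x [437. 460.]
87 tab 19 -266.2 fing 8 -265.8 x [437. 460.]
shift [-0.303 -0.006  0.25 ] turn [ 0.01   0.007 -0.002] at [ 430.  -304.7  184.7] F [ 0.4 -0.  -0.5] op 42.5 gf 0.0 t 20.9167
shift [-0.097 -0.005  0.066] turn [ 2.000e-03  1.300e-02 -3.143e+00] at [ 430.  -304.7  184.7] F [ 0.4 -0.  -0.5] op 42.5 gf 0.0 t 20.9167
```

Both spacers stand upright (tab front faces at −244.5 and −266 along the jig). Now to the handle: I'll straddle it and grip it.

Run:
```python
from h import *
go([*jig(-332,450.6),110],-4.4)
P=cloud(grab("side"))
prof(P,JY,450.3,(110,165,340,400),(66,72,78,84),-345,-305,9)
```

```text
shift [-0.203 -0.006  0.25 ] turn [ 0.01   0.007 -0.002] at [ 430.  -304.7  184.7] F [ 0.4 -0.  -0.5] op 42.5 gf 0.0 t 20.9167
66 tab 12 -321.6 fing 0 nan x [443. 458.]
72 tab 16 -324.1 fing 0 nan x [443. 458.]
78 tab 17 -324.5 fing 0 nan x [444. 459.]
84 tab 12 -326.3 fing 0 nan x [444. 456.]
  return _methods._mean(a, axis=axis, dtype=dtype,
  ret = ret.dtype.type(ret / rcount)
```

>>> drive_tool:
  increments:
    - [-0.1,-0.003,0,0,0,0,0.3]
    - [-0.203,-0.004,0,0,0,0,0.3]
    - [-0.203,-0.004,0,0.01,0,0,0.3]
    - [-0.203,-0.004,0.1,0.01,0,0,0.3]
    - [-0.203,-0.004,0.2,0.01,0,0,0.3]
    - [-0.203,-0.004,0.25,0.01,0,0,0.3]
    - [-0.203,-0.004,0.25,0.01,0,0,0.3]
    - [-0.203,-0.004,0.25,0.01,0,0,0.3]

```text
time: 21.63
ee_pos: [421.9, -363.6, 104.7]
orientation: [-2.301, -2.13, 0.005]
contact_force: [0.5, 0.1, 0.5]
opening: 61.1
gripper_force: 0.0
```

Run:
```python
from h import *
go([*jig(-332,450.7),49],-4.4)
```

```text
shift [-0.006  0.009  0.186] turn [-0.014 -0.004 -0.001] at [ 421.9 -363.6  104.7] F [0.5 0.1 0.5] op 61.1 gf 0.0 t 21.6333
```

>>> drive_tool:
  increments:
    - [-0.006,0.009,0.05,-0.012,-0.004,0,0.3]
    - [-0.006,0.009,0.1,-0.012,-0.004,0,0.3]
    - [-0.006,0.009,0.15,-0.012,-0.004,0,0.3]
    - [-0.006,0.009,0.183,-0.012,-0.004,0,0.3]
    - [-0.006,0.009,0.183,-0.012,-0.004,0,0.3]
    - [-0.006,0.009,0.183,-0.012,-0.004,0,0.3]

```text
time: 22.13
ee_pos: [424.9, -366.3, 51.5]
orientation: [2.304, 2.132, -0.001]
contact_force: [0.5, 0.4, 0.2]
opening: 61.1
gripper_force: 0.0
```

>>> drive_tool:
  increments:
    - [0,0,0,0,0,0,0]
    - [0,0,0,0,0,0,-0.4]
    - [0,0,0,0,0,0,-0.7]
    - [0,0,0,0,0,0,-1]
    - [0,0,0,0,0,0,-1]
    - [0,0,0,0,0,0,-1]
    - [0,0,0,0,0,0,-1]
    - [0,0,0,0,0,0,-1]
    - [0,0,0,0,0,0,-1]
  grip_force: 60

```text
time: 22.88
ee_pos: [425.6, -366.3, 51.0]
orientation: [2.303, 2.132, 0.0]
contact_force: [6.3, -1.2, -3.2]
opening: 14.9
gripper_force: 60.0
```

>>> drive_tool:
  increments:
    - [0.005,0.003,0,0,0,0,-1]
    - [0.01,0.003,0,0,0,0,-1]
    - [0.015,0.003,0,0,0,0,-1]
    - [0.02,0.003,0,0,0,0,-1]
    - [0.02,0.003,0,0,0,0,-1]

```text
time: 23.3
ee_pos: [426.2, -360.1, 51.0]
orientation: [2.304, 2.132, -0.001]
contact_force: [1.5, -2.4, 0.5]
opening: 15.0
gripper_force: 60.0
```

>>> drive_tool:
  increments:
    - [0.004,0,0,0,0,0,-1]
    - [0.007,0,0,0,0,0,-1]
    - [0.01,0,0,0,0,0,-1]
    - [0.01,0,0,0,0,0,-1]

```text
time: 23.63
ee_pos: [426.3, -357.9, 51.0]
orientation: [2.304, 2.131, -0.002]
contact_force: [1.9, -6.4, -0.3]
opening: 15.3
gripper_force: 60.0
```

>>> drive_tool:
  increments:
    - [0.003,0,0,0,0,0,-1]
    - [0.005,0,0,0,0,0,-1]
    - [0.005,0,0,0,0,0,-1]
    - [0.005,0,0,0,0,0,-1]

```text
time: 23.97
ee_pos: [426.3, -357.8, 51.1]
orientation: [2.304, 2.129, -0.003]
contact_force: [2.3, -15.0, -5.5]
opening: 15.3
gripper_force: 60.0
```

>>> drive_tool:
  increments:
    - [0.003,0,0,0,0,0,-1]
    - [0.005,0,0,0,0,0,-1]
    - [0.005,0,0,0,0,0,-1]
    - [0.005,0,0,0,0,0,-1]

```text
time: 24.3
ee_pos: [426.3, -357.7, 51.1]
orientation: [2.304, 2.127, -0.004]
contact_force: [3.8, -23.3, -9.8]
opening: 14.9
gripper_force: 60.0
```

>>> drive_tool:
  increments:
    - [-0.002,0,0,0,0,0,-1]
    - [-0.002,0,0,0,0,0,-1]
    - [-0.002,0,0,0,0,0,-1]
    - [-0.002,0,0,0,0,0,-1]

```text
time: 24.63
ee_pos: [426.4, -357.7, 51.1]
orientation: [2.304, 2.128, -0.003]
contact_force: [3.0, -19.8, -7.8]
opening: 14.6
gripper_force: 60.0
```

```bash
python3 - <<'E' 2>/dev/null
from h import *
g=grab("side");P=cloud(g);s=get_state();print(s["contact_force"].round(1),s["opening"],s["time"])
prof(P,JY,450.3,(110,170,340,400),(60,68,76,84),-250,-230,9)
prof(P,JY,450.3,(110,170,340,400),(84,87),-268,-250,9)
f=grab("top")
b=cv2.resize(g["color"][105:205,330:410],(400,500),interpolation=cv2.INTER_CUBIC)
a=cv2.resize(f["color"][210:275,365:445],(400,325),interpolation=cv2.INTER_CUBIC)
a=np.pad(a,((0,175),(0,0),(0,0)))
cv2.imwrite("pics/c8.png",np.hstack([a,b])[...,::-1])
E
```

```text
[  2.7 -20.8  -8.8] 15.172195176248742 24.6833
60 tab 16 -241.6 fing 6 -241.6 x [438. 461.]
68 tab 16 -242.3 fing 5 -240.9 x [438. 461.]
76 tab 19 -241.1 fing 4 -242.6 x [437. 459.]
84 tab 22 -242.9 fing 5 -243.2 x [437. 460.]
84 tab 13 -258.5 fing 2 -262.7 x [437. 459.]
87 tab 18 -260.6 fing 6 -262.9 x [437. 460.]
```

View pics/c8.png

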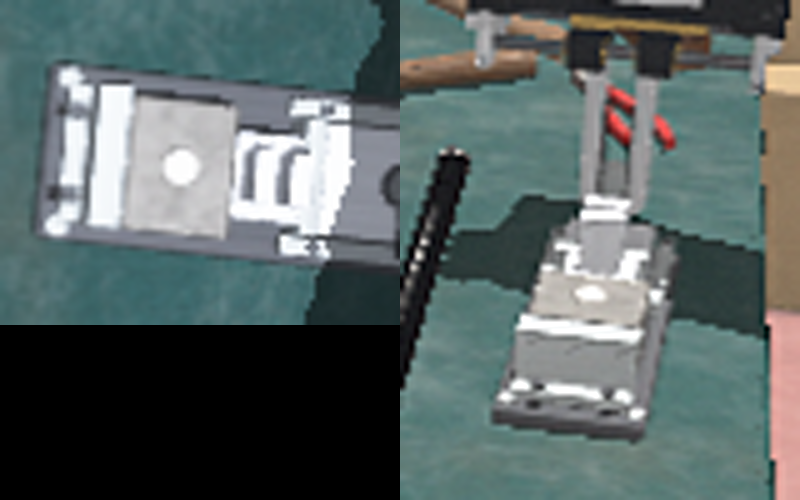

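The top crop shows ram (320,190), both spacers (245–300,180), block (180,165) and stop in contact with no gaps. The push holds steady at about 20 N, and the bystanders have not been touched. I'll hand it in.

```bash
python3 -c "
from h import *
print(bot.sign_off())"
```

```text
the job is handed in; nothing more can be done
None
```

I handed the job in with spacers 1 and 2 standing upright in the gap and the gripped ram pressing them against block and stop at about 20 N (about 15 N asked); spacer 3 is still in the rack, and sign-off gave no verdict.

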